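# Set the last leg of a limb rest to the mark and lock its cam lever

## Task

The three-legged limb rest lies upside down on the counter, legs up: two legs are already set to one length and locked, the third is loose and has sunk in, with its cam lever (an upright grey paddle) turned out, open. Find it, draw it up to the same length mark as the others, so that the three feet are level, and then, keeping the leg gripped at that height the whole time, swing its cam lever clockwise (seen from above) fully shut. Finish while still gripping the leg, lever shut and feet level, so that a colleague can put in the safety screw; leave the two set legs and the other things on the counter alone.

Things in the scene. Friction and masses are not known exactly. Their poses are not given: they have to be found in the camera images.
- loose_leg: the loose leg: upright steel tube 22 mm in diameter with a flush rubber foot, engraved length rings every 5 mm, 0.24 kg. Origin on its axis 26 mm below the foot's end; z up. At the start 52 mm of it stands above its collar (origin half-way). Lever open: it slides freely, sinks when let go, and turns freely in its tube, so a gripping hand can turn about the leg with it; lever shut: clamped
- leg_length (a joint): how far the loose leg is drawn out of its tube (m): 0 sunk right in, 0.045 at most; the shut lever clamps it against about 20 N
- loose_foot (a point): centre of the end (top) of the loose leg's rubber foot
- set_foot_1 (a point): centre of the end (top) of the foot of a leg that is already set and locked; 14 to 30 mm above the loose foot at the start
- set_foot_2 (a point): the same point of the other set leg, equally high
- collar_top (a point): point on the loose leg's axis level with the top of its black clamp collar (38 mm in diameter, 145 mm above the counter); only the leg and the paddle rise above this level. The other two legs stand 173 mm away, alike, with their levers shut
- cam_lever (a joint): angle of the loose leg's cam lever (rad): 0 shut against its stop, 1.1 wide open, starts at 0.75 to 1.05. It turns about the leg's axis (clockwise from above shuts it), stays where it is left and needs 0.08 to 0.2 N m. A finger gripping the leg beside the paddle pushes it round as the hand turns about the leg
- paddle (a point): top of that cam lever's upright grey paddle, 30 mm out from the leg's axis. The paddle is a radial plate 7 to 11 mm thick, from 18 to 41 mm out from the leg's axis, standing from the collar to 55 mm above the collar's top
- limb_rest: the upside-down limb rest: a round grey top 280 mm in diameter and 44 mm thick lying on the counter, with three upright legs on a circle of 100 mm radius; it does not move. Origin at the centre of its underside; +x points to the loose leg
- tape_roll: roll of tape, 104 mm across and 25 mm high, lying on the counter; a bystander
- dressing_scissors: scissors 183 mm long, lying on the counter; a bystander
- gauze_pack: gauze pack 52x75 mm, lying on the counter; a bystander

How it is judged:
By the outcome, as a careful person would: the job done as asked, in the order asked, and still so for the second after the job is handed in, while the arm keeps its last pose, push and grip.
It also fails if it takes over 38 s, if anything falls off the work surface, if the arm or the gripper's body presses on something with over 40 N, if the wrist force passes 120 N, or if a joint passes its speed limit or range.

## Robot

A 6-joint arm with a two-finger parallel gripper is mounted at the origin on a cart in front of the work surface, level with it; the furniture and walls round the work are solid. World frame = base frame: x ahead of the robot, y to its left, z up, the work surface at z = 0. Lengths are in m, angles in rad, forces in N, time in s.
With the tool pointing down it reaches from about 0.325 to 0.9 m from the base axis. Payload 6.1 kg.
Tool frame: the origin (TCP) lies midway between the tips of the shut fingers; the grasp point (between the pads) lies 19 mm behind it; x points along the fingers, y is the direction in which the jaws open and shut, and the axes are right-handed (so a half turn about x gives the same grasp; the last joint's range is limited). The gripper opens to 85 mm and grips with 20 to 120 N. Pads are 22 mm wide; open, the fingers measure 114 mm over their backs; the gripper's body (76 mm by 85 mm) begins 54 mm behind the grasp point. The pads swing forward as they close: fully open they stand 13 mm farther back than shut.
Start: joints at [1.15, 0.22, 1.526, -0, 1.395, -0.126], TCP at [0.182, 0.598, 0.231] pointing down, gripper open.
Joint ranges: [-2.98, 2.98], [-0.91, 2.08], [0.09, 2.57], [-1.24, 4.39], [0.2, 2.65], [-2.68, 2.68]. Speed limits (rad/s): [2.57, 2.57, 3.01, 3.14, 3.14, 3.14].

## Interface

Orientations are given as [roll, pitch, yaw] about the fixed x, y, z axes, in that order (R = Rz(yaw) Ry(pitch) Rx(roll)).
In Python, from bench import ctrl, eyes, ticket gives the robot as it stands. The module is installed in compiled form; this text tells all that it offers.
- The arm moves only by the tool carry_out, never from a script. Its argument "plan" is a list of rows, each a list of 7 numbers: the shift along the tool's x, y, z in m, then the turn, a rotation vector about the tool's x, y, z in degrees, then the closure in counts, from 0 (fully open) to 255 (shut). In form: [[tx, ty, tz, wx, wy, wz, jaw], ...]. A call has exactly 8 rows; each row shifts and turns the commanded pose from where the row before left it, along the tool's axes as they then stand; what a row does not reach is not made up. A row lasts 1/12 s, in which the tool goes at most 41.7 mm and 7.16 degrees, less where a joint would pass 70% of its speed; a pose out of reach is approached as far as the arm can. A call is refused whole if a number of a shift passes 0.0417 or a number of a turn 7.16, either way. A call with a gripper value outside its range is refused whole. The fingers move at their own pace and stop on an object; "newtons" is the grip in N (left out, the last holds). Time passes only in rows, so rows that do not move let the fingers close, or fill a call up. It gives the time, the measured TCP pose, the force and the opening at its end, in the units of the state.
- ctrl.read_state(): the state, without advancing time (a new reading comes with each control period).
- eyes.snapshot(name): name is "scene" or "side" or "wrist"; returns the picture (420x560x3 uint8, red, green, blue); there is no depth.
- eyes.camera_params(name): a dict with "mtx" (3x3 intrinsics, pixels), "k1" (the pictures are not rectified: a ray, as slopes to the right and down, at radius r is drawn at 1 + k1 r^2 times it, then the intrinsics apply), "cam_to_world" (4x4, takes a point from camera to world coordinates); the wrist camera has in their place "mount" (4x4, takes a point from camera to tool coordinates, whose origin is the TCP and whose axes are the tool frame's). Camera axes: x right, y down, z forward; pixel columns grow to the right and rows downward; lengths in m; the calibration is good to about 2 mm. A picture is of the moment at which its call begins: read the wrist's pose just before it. camera_params takes no time and is no camera call.
- ticket.sign_off(): hands the job in, once; it reports no verdict.
The state is a dict: "time_s": time; "q": joint angles; "dq": joint speeds; "tau": joint torques, N m; "position": TCP position; "ee_rot": TCP orientation; "force": force on the tool from outside, world axes, zero at the start; "wrist_torque": the same for the moment, N m; "gripper_width": opening from 0.0 (shut) to 1.0 (fully open).
Only numpy, scipy, OpenCV 4.12 (cv2) and the standard library are available. Lean on these libraries where they do the work, as an engineer would, in place of code of your own. Each camera call takes 0.05 s, during which the arm holds its last target. There are 200 camera calls.

## Working session

There is one attempt and no reset: what is moved stays moved. The work goes in short steps, Python scripts to look and compute and a tool call to move; the robot and the scene stay as the last step left them, time stands still between calls to the robot, and variables do not carry over. Pictures are saved under pics/ and viewed, about 8 in all and at most 12, crops included, and the job is handed in when it is done.

Besides the shell and the picture viewer there is one more tool, called after "Request:" in YAML: its name, and indented under it one key for each argument. carry_out: Moves the arm, as the interface text tells. Its arguments: {"type":"object","properties":{"plan":{"type":"array"},"newtons":{"type":"number"}},"required":["plan"]}

```bash
mkdir -p pics; cat > h.py <<'E'
import numpy as np, cv2
from bench import ctrl, eyes, ticket
from scipy.spatial.transform import Rotation as R
def T_tool(s):
    T=np.eye(4); T[:3,:3]=rot(s['ee_rot']); T[:3,3]=s['position']; return T
def rot(e):
    e=np.array(e,float)
    return e if e.shape==(3,3) else R.from_euler('xyz',e).as_matrix()
def cam(name,s=None):
    p=eyes.camera_params(name)
    M=np.array(p['cam_to_world']) if 'cam_to_world' in p else T_tool(s)@np.array(p['mount'])
    return np.array(p['mtx']),p['k1'],M
def ray(c,uv):
    K,k1,M=c
    d=np.array([(uv[0]-K[0,2])/K[0,0],(uv[1]-K[1,2])/K[1,1]]); u=d.copy()
    for _ in range(20): u=d/(1+k1*(u@u))
    v=M[:3,:3]@np.array([u[0],u[1],1]); return M[:3,3],v/np.linalg.norm(v)
def onz(c,uv,z):
    o,v=ray(c,uv); return o+v*(z-o[2])/v[2]
def proj(c,P):
    K,k1,M=c; q=np.linalg.inv(M)@np.append(P,1); u=q[:2]/q[2]; u=u*(1+k1*(u@u))
    return np.array([K[0,0]*u[0]+K[0,2],K[1,1]*u[1]+K[1,2]])
def tri(rs):
    A=np.zeros((3,3));b=np.zeros(3)
    for o,v in rs:
        P=np.eye(3)-np.outer(v,v);A+=P;b+=P@o
    return np.linalg.solve(A,b)
def save(n,im): cv2.imwrite('pics/'+n,im[:,:,::-1])
E
python3 - <<'E'
from h import *
s=ctrl.read_state(); print({k:np.round(v,3).tolist() for k,v in s.items()})
a=eyes.snapshot('scene');b=eyes.snapshot('side');w=eyes.snapshot('wrist')
for n,i in zip(('scene','side','wrist'),(a,b,w)): save(n+'0.png',i); np.save(n+'0.npy',i)
for n in ('scene','side','wrist'): print(n,{k:np.round(v,3).tolist() for k,v in eyes.camera_params(n).items()})
E
```

```text
{'time_s': 0.0, 'q': [1.15, 0.221, 1.528, 0.0, 1.395, -0.126], 'dq': [-0.002, -0.001, 0.0, 0.0, -0.0, 0.0], 'tau': [0.001, -49.691, -38.94, -0.0, 0.011, -0.0], 'position': [0.181, 0.597, 0.23], 'ee_rot': [-1.709, 1.569, -2.004], 'force': [-0.042, -0.045, -0.599], 'wrist_torque': [-0.034, 0.05, 0.001], 'gripper_width': 1.003}
scene {'mtx': [[424.857, 0.0, 279.336], [0.0, 424.857, 212.82], [0.0, 0.0, 1.0]], 'k1': -0.12, 'cam_to_world': [[0.579, -0.412, 0.703, -0.291], [-0.815, -0.303, 0.494, -0.589], [0.01, -0.859, -0.512, 0.752], [0.0, 0.0, 0.0, 1.0]]}
side {'mtx': [[407.191, 0.0, 273.408], [0.0, 407.191, 214.444], [0.0, 0.0, 1.0]], 'k1': -0.069, 'cam_to_world': [[0.892, -0.214, 0.398, 0.124], [-0.451, -0.395, 0.8, -0.819], [-0.014, -0.894, -0.449, 0.594], [0.0, 0.0, 0.0, 1.0]]}
wrist {'mtx': [[334.022, 0.0, 278.529], [0.0, 334.022, 213.613], [0.0, 0.0, 1.0]], 'k1': -0.053, 'mount': [[0.0, -0.274, 0.962, -0.142], [1.0, -0.0, -0.0, 0.001], [0.0, 0.962, 0.274, -0.069], [0.0, 0.0, 0.0, 1.0]]}
```

View pics/scene0.png

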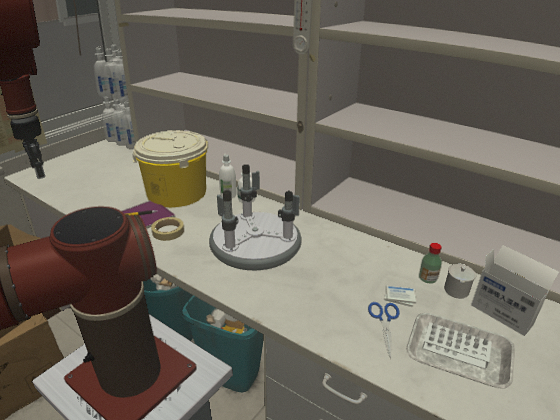

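View pics/side0.png

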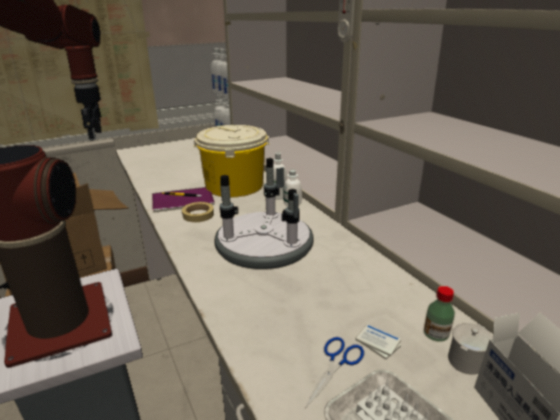

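The scene shows the rest near (255,225) and the side view near (265,225), with three legs up. I need enlarged crops to tell the legs apart.

```bash
python3 - <<'E'
from h import *
a=np.load('scene0.npy')[155:270,205:305];b=np.load('side0.npy')[150:265,212:312]
f=lambda i:cv2.resize(i,(400,460),interpolation=cv2.INTER_CUBIC)
save('c1.png',np.hstack([f(a),f(b)]))
E
```

```text
(no output)
```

View pics/c1.png

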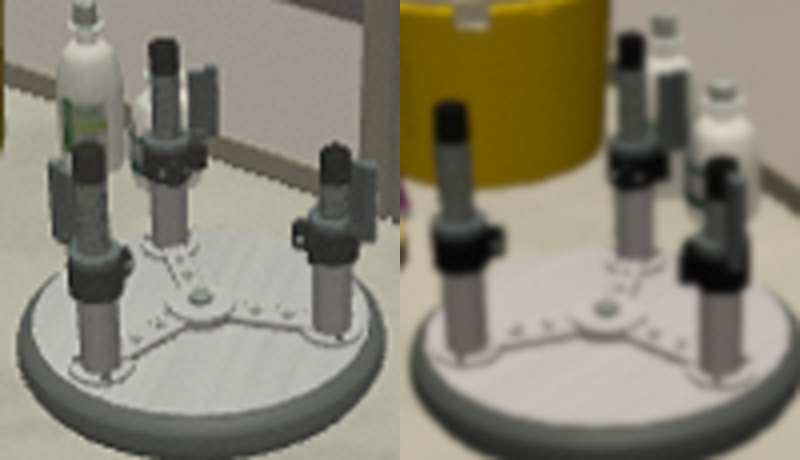

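The shorter, loose leg is the right-hand one (scene ≈(289,193), side ≈(292,191)), with its paddle on the right. The other two are longer.

```bash
python3 - <<'E'
from h import *
c=cam('scene');d=cam('side')
f=lambda x,y:(205+x/4,155+y/4)
g=lambda x,y:(212+(x-400)/4,150+y/4)
for n,p,q in [('A',(88,148),(452,107)),('B',(163,45),(630,39)),('L',(336,152),(720,165)),('pad',(365,163),(736,178)),('base',(201,297),(607,308)),
 ('colA',(95,258),(462,228)),('colB',(170,145),(637,148)),('colL',(334,218),(714,240))]:
    P=tri([ray(c,f(*p)),ray(d,g(*q))]); print(n,P.round(4),(proj(c,P)-f(*p)).round(1),(proj(d,P)-g(*q)).round(1), onz(c,f(*p),.197).round(3),onz(d,g(*q),.197).round(3))
s=ctrl.read_state();print(rot(s['ee_rot']).round(3))
E
```

```text
A [0.446  0.1004 0.2186] [-0.   0.2] [ 0.1 -0.2] [0.477 0.129 0.197] [0.464 0.152 0.197]
B [0.6045 0.1658 0.2177] [-0.   0.2] [ 0.1 -0.2] [0.641 0.196 0.197] [0.63  0.218 0.197]
L [ 0.5796 -0.0092  0.1926] [-0.   0.3] [ 0.1 -0.3] [ 0.574 -0.013  0.197] [ 0.574 -0.02   0.197]
pad [ 0.5756 -0.0361  0.1947] [-0.   0.1] [ 0.  -0.2] [ 0.573 -0.038  0.197] [ 0.572 -0.041  0.197]
base [0.5432 0.085  0.0557] [-0.   0.1] [ 0.  -0.1] [ 0.374 -0.052  0.197] [ 0.433 -0.153  0.197]
colA [0.4469 0.1007 0.1325] [ 0. -0.] [-0.  0.] [0.37  0.029 0.197] [ 0.402 -0.028  0.197]
colB [0.6073 0.1641 0.1333] [ 0.  -0.1] [-0.   0.1] [0.514 0.086 0.197] [0.541 0.029 0.197]
colL [ 0.5735 -0.013   0.1437] [-0.   0.2] [ 0.1 -0.2] [ 0.499 -0.063  0.197] [ 0.52  -0.109  0.197]
[[-0.001  0.29   0.957]
 [-0.001  0.957 -0.29 ]
 [-1.    -0.002 -0.   ]]
```

```bash
cat >> h.py <<'E'
def ang(s): y=rot(s['ee_rot'])[:,1]; return np.degrees(np.arctan2(y[1],y[0]))
def rows(way,s=None):
    """way: list of (xyz, tool-y angle deg, n rows); tool down"""
    s=s or ctrl.read_state(); p=np.array(s['position']); a=ang(s); out=[]
    for q,b,n in way:
        d=(np.array(q)-p)/n; t=(b-a)/n
        for i in range(n):
            y=np.radians(a); Y=np.array([np.cos(y),np.sin(y),0]); Z=np.cross([0,0,-1],Y)
            out.append([round(-d[2],4),round(d@Y,4),round(d@Z,4),round(-t,2),0,0]); a+=t
        p=np.array(q)
    for i,r in enumerate(out): print(i%8,r)
E
python3 - <<'E'
from h import *
c=cam('scene');d=cam('side')
print(tri([ray(c,(171,145)),ray(d,(232,137))]), onz(c,(246,200),.0))
rows([((.181,.597,.39),57,4),((.577,-.010,.33),-37,20)])
E
```

```text
[0.63665374 0.53803832 0.18798204] [0.74385124 0.28698208 0.        ]
0 [np.float64(-0.0399), np.float64(-0.0002), np.float64(-0.0001), np.float64(4.03), 0, 0]
1 [np.float64(-0.0399), np.float64(-0.0002), np.float64(-0.0), np.float64(4.03), 0, 0]
2 [np.float64(-0.0399), np.float64(-0.0002), np.float64(-0.0), np.float64(4.03), 0, 0]
3 [np.float64(-0.0399), np.float64(-0.0002), np.float64(-0.0), np.float64(4.03), 0, 0]
4 [np.float64(0.003), np.float64(-0.0147), np.float64(0.0331), np.float64(4.7), 0, 0]
5 [np.float64(0.003), np.float64(-0.0119), np.float64(0.0342), np.float64(4.7), 0, 0]
6 [np.float64(0.003), np.float64(-0.0091), np.float64(0.0351), np.float64(4.7), 0, 0]
7 [np.float64(0.003), np.float64(-0.0062), np.float64(0.0357), np.float64(4.7), 0, 0]
0 [np.float64(0.003), np.float64(-0.0032), np.float64(0.0361), np.float64(4.7), 0, 0]
1 [np.float64(0.003), np.float64(-0.0002), np.float64(0.0362), np.float64(4.7), 0, 0]
2 [np.float64(0.003), np.float64(0.0027), np.float64(0.0361), np.float64(4.7), 0, 0]
3 [np.float64(0.003), np.float64(0.0057), np.float64(0.0358), np.float64(4.7),
[... 321 characters left out ...]
, np.float64(4.7), 0, 0]
0 [np.float64(0.003), np.float64(0.0195), np.float64(0.0306), np.float64(4.7), 0, 0]
1 [np.float64(0.003), np.float64(0.0219), np.float64(0.0289), np.float64(4.7), 0, 0]
2 [np.float64(0.003), np.float64(0.0242), np.float64(0.027), np.float64(4.7), 0, 0]
3 [np.float64(0.003), np.float64(0.0263), np.float64(0.0249), np.float64(4.7), 0, 0]
4 [np.float64(0.003), np.float64(0.0283), np.float64(0.0226), np.float64(4.7), 0, 0]
5 [np.float64(0.003), np.float64(0.03), np.float64(0.0203), np.float64(4.7), 0, 0]
6 [np.float64(0.003), np.float64(0.0316), np.float64(0.0177), np.float64(4.7), 0, 0]
7 [np.float64(0.003), np.float64(0.033), np.float64(0.0151), np.float64(4.7), 0, 0]
```

Request:
carry_out:
  plan:
    - [-0.04,0,0,4,0,0,0]
    - [-0.04,0,0,4,0,0,0]
    - [-0.04,0,0,4,0,0,0]
    - [-0.04,0,0,4,0,0,0]
    - [0.003,-0.015,0.033,4.7,0,0,0]
    - [0.003,-0.012,0.034,4.7,0,0,0]
    - [0.003,-0.009,0.035,4.7,0,0,0]
    - [0.003,-0.006,0.036,4.7,0,0,0]

```text
time_s: 0.82
position: [0.2611, 0.4754, 0.379]
ee_rot: [0.131, 1.571, -0.775]
force: [0.6, -0.0, -0.4]
gripper_width: 1.003
```

Request:
carry_out:
  plan:
    - [0.003,-0.003,0.036,4.7,0,0,0]
    - [0.003,0,0.036,4.7,0,0,0]
    - [0.003,0.003,0.036,4.7,0,0,0]
    - [0.003,0.006,0.036,4.7,0,0,0]
    - [0.003,0.009,0.035,4.7,0,0,0]
    - [0.003,0.011,0.034,4.7,0,0,0]
    - [0.003,0.014,0.033,4.7,0,0,0]
    - [0.003,0.017,0.032,4.7,0,0,0]

```text
time_s: 1.48
position: [0.4204, 0.2342, 0.355]
ee_rot: [-2.465, 1.571, 2.256]
force: [0.4, -0.0, 0.7]
gripper_width: 1.003
```

Request:
carry_out:
  plan:
    - [0.003,0.019,0.031,4.7,0,0,0]
    - [0.003,0.022,0.029,4.7,0,0,0]
    - [0.003,0.024,0.027,4.7,0,0,0]
    - [0.003,0.026,0.025,4.7,0,0,0]
    - [0.003,0.028,0.023,4.7,0,0,0]
    - [0.003,0.03,0.02,4.7,0,0,0]
    - [0.003,0.032,0.018,4.7,0,0,0]
    - [0.003,0.033,0.015,4.7,0,0,0]

```text
time_s: 2.15
position: [0.5784, -0.0095, 0.3308]
ee_rot: [-1.201, 1.57, 2.863]
force: [-0.7, 0.8, 0.7]
gripper_width: 0.998
```

```bash
python3 - <<'E'
from h import *
import pickle
s=ctrl.read_state(); w=eyes.snapshot('wrist'); s=ctrl.read_state()
print(s['time_s'],np.round(s['position'],4),ang(s),rot(s['ee_rot']).round(3)[:,0],np.round(s['dq'],3),s['force'])
save('w1.png',w); np.save('w1.npy',w); pickle.dump(s,open('w1.pkl','wb'))
E
```

```text
2.2 [ 0.5805 -0.015   0.3291] -37.65218164746479 [-0.001 -0.004 -1.   ] [ 0.056 -0.047  0.072  0.013  0.033 -0.07 ] [-2.84652047 -3.57064541 -1.00549516]
```

View pics/w1.png

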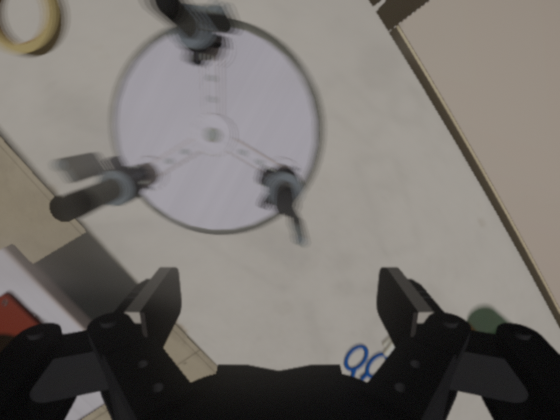

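Motion-blurred: loose leg near (285,190), paddle near (297,235). I'll retake it now the arm has settled.

```bash
python3 - <<'E'
from h import *
import pickle
for _ in range(4): eyes.snapshot('wrist')
s=ctrl.read_state(); w=eyes.snapshot('wrist')
print(s['time_s'],np.round(s['position'],4),ang(s),rot(s['ee_rot']).round(3)[:,0],np.abs(s['dq']).max().round(4),np.round(s['force'],2))
np.save('w1.npy',w); pickle.dump(s,open('w1.pkl','wb'))
c=cam('wrist',s)
for P in [(.577,-.010,.197),(.5755,-.0375,.2),(.446,.1,.218),(.6045,.1658,.218)]: print(P,proj(c,P).round(1))
save('w2.png',cv2.resize(w[0:270,40:340],(800,720),interpolation=cv2.INTER_CUBIC)[:600])
E
```

```text
2.4 [ 0.5774 -0.0075  0.3308] -36.87087165917224 [-0.001  0.001 -1.   ] 0.026 [-0.41  0.9   0.58]
(0.577, -0.01, 0.197) [280.3 206.7]
(0.5755, -0.0375, 0.2) [298.  233.2]
(0.446, 0.1, 0.218) [ 68.1 202.2]
(0.6045, 0.1658, 0.218) [159.   -6.7]
```

View pics/w2.png

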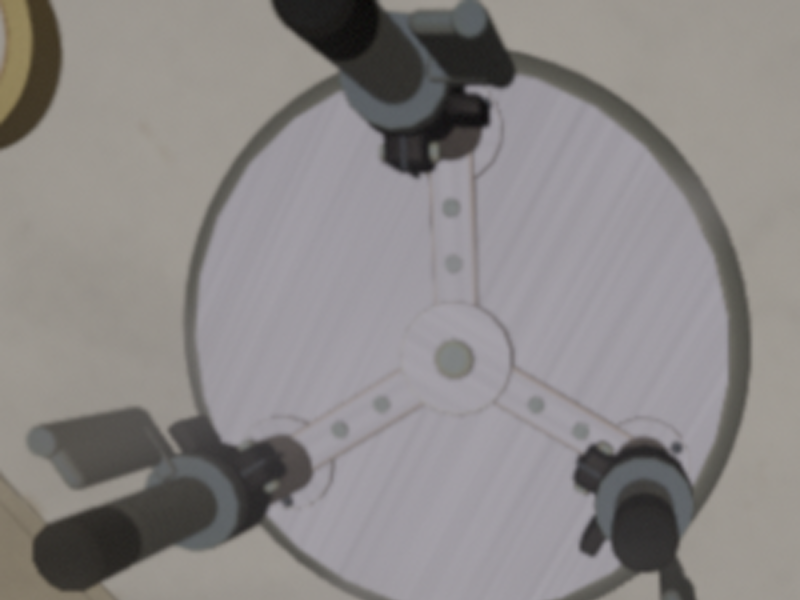

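Sharp now: loose foot centre near crop (646,535), i.e. pixel (282,201), with its paddle going down-right. The set feet are at crop (70,555) and at the top. I'll take a second wrist view from a shifted baseline to get the heights precisely.

Request:
carry_out:
  plan:
    - [0,-0.0285,-0.003,0,0,0,0]
    - [0,-0.0285,-0.003,0,0,0,0]
    - [0,-0.0285,-0.003,0,0,0,0]
    - [0,-0.0285,-0.003,0,0,0,0]
    - [0,-0.0285,-0.003,0,0,0,0]
    - [0,-0.0285,-0.003,0,0,0,0]
    - [0,0,0,0,0,0,0]
    - [0,0,0,0,0,0,0]

```text
time_s: 3.12
position: [0.4507, 0.1112, 0.3323]
ee_rot: [2.307, 1.568, 0.097]
force: [0.3, -0.3, 0.6]
gripper_width: 1.001
```

```bash
python3 - <<'E'
from h import *
import pickle
for _ in range(3): eyes.snapshot('wrist')
s=ctrl.read_state(); w=eyes.snapshot('wrist')
print(s['time_s'],np.round(s['position'],4),ang(s),np.abs(s['dq']).max().round(4))
np.save('w3.npy',w); pickle.dump(s,open('w3.pkl','wb'))
c=cam('wrist',s)
w1=np.load('w1.npy')
c1=cam('wrist',pickle.load(open('w1.pkl','rb')))
ims=[]
for cc,im in ((c1,w1),(c,w)):
    for P in [(.577,-.010,.197),(.446,.1,.218),(.6045,.1658,.218)]:
        u=proj(cc,P).round().astype(int); print(u)
        x0=min(max(u[0]-33,0),494);y0=min(max(u[1]-35,0),350); print('crop',x0,y0)
        ims.append(cv2.resize(im[y0:y0+70,x0:x0+66],None,fx=4,fy=4,interpolation=cv2.INTER_CUBIC))
save('w4.png',np.vstack([np.hstack(ims[:3]),np.hstack(ims[3:])]))
E
```

```text
3.2667 [0.452  0.1094 0.3316] -36.84151610462139 0.0155
[280 207]
crop 247 172
[ 68 202]
crop 35 167
[159  -7]
crop 126 0
[472 227]
crop 439 192
[280 224]
crop 247 189
[405  23]
crop 372 0
```

View pics/w4.png

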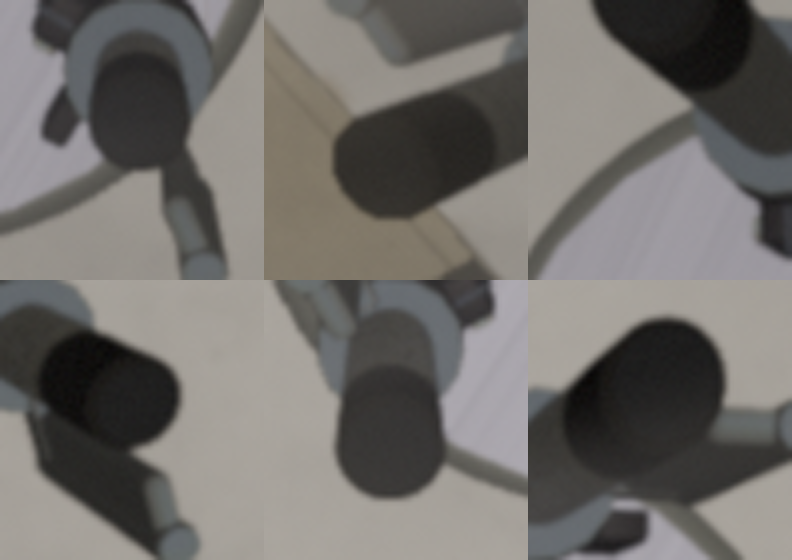

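```bash
python3 - <<'E'
from h import *
import pickle
c1=cam('wrist',pickle.load(open('w1.pkl','rb')));c2=cam('wrist',pickle.load(open('w3.pkl','rb')))
sc=cam('scene');sd=cam('side')
L=tri([ray(c1,(281.6,201.1)),ray(c2,(470.9,221.1))]);A=tri([ray(c1,(64.9,207.9)),ray(c2,(278.5,230.2))])
print(L,A,A[2]-L[2]); print(onz(c1,(281.6,201.1),.197),onz(c2,(470.9,221.1),.197))
B=onz(c2,(406.9,23.1),A[2]);print('B',B, onz(c2,(406.9,23.1),.22),np.hypot(*(A-L)[:2]),np.hypot(*(B-L)[:2]),np.hypot(*(A-B)[:2]))
def t(x,y,x0,y0): return (x0+x/4-.375,y0+y/4-.375)
Lx=np.array([*L[:2],0])
for c,pts in ((c1,[t(178,205,247,172),t(203,268,247,172)]),(c2,[t(155,200,439,192),t(179,265,439,192)])):
    for p in pts:
        q=onz(c,p,.2)-Lx; print(q.round(4),np.hypot(*q[:2]),np.degrees(np.arctan2(q[1],q[0])))
E
```

```text
[ 0.58017649 -0.00764135  0.19250954] [0.4429964  0.09746708 0.2219932 ] 0.029483664175563223
[ 0.58082864 -0.00671841  0.197     ] [ 0.57879148 -0.00488694  0.197     ]
B [0.60398734 0.16459736 0.2219932 ] [0.60485633 0.16458614 0.22      ] 0.17281829191884468 0.17387676817470749 0.1744263705435001
[-0.0039 -0.0188  0.2   ] 0.019147613403849975 -101.67942493279317
[-0.008  -0.0336  0.2   ] 0.03452303636433634 -103.43585549971026
[-0.0065 -0.0162  0.2   ] 0.017478170443280813 -111.7208296414751
[-0.0092 -0.0339  0.2   ] 0.035126088442948615 -105.15627342536246
```

The axes check out (173 mm spacing) and the paddle is at about -104°. The height differences disagree, 26 mm against 29 mm, so I'll get sub-pixel rim heights from the fixed cameras.

```bash
cat >> h.py <<'E'
AX=dict(L=(.5802,-.0076),A=(.443,.0975),B=(.604,.1646))
from scipy.ndimage import map_coordinates
def rim(name,im,leg,z0,verbose=False):
    """height of foot top from subpixel far-rim edge along the projected axis"""
    c=cam(name); a=np.array(AX[leg]); o=c[2][:2,3]; f=(a-o)/np.linalg.norm(a-o)
    g=im.astype(float).mean(2)
    zs=np.arange(z0-.012,z0+.02,.0002); res=[]
    for lat in (-.004,-.002,0,.002,.004):
        e=a+f*np.sqrt(.011**2-lat**2)+lat*np.array([-f[1],f[0]])
        uv=np.array([proj(c,(*e,z)) for z in zs])
        v=map_coordinates(g,[uv[:,1],uv[:,0]],order=1)
        d=np.percentile(v,5); b=v[-25:].mean()
        i=np.argmax(v>(d+b)/2); res.append(zs[i])
    if verbose: print(name,leg,np.round(res,4))
    return float(np.median(res))
def allrims(S,D,zl):
    for n,im in (('scene',S),('side',D)):
        r={k:rim(n,im,k,zl if k=='L' else .219,True) for k in 'LAB'}
        print(n,'A-L',round(r['A']-r['L'],4),'B-L',round(r['B']-r['L'],4))
E
python3 - <<'E'
from h import *
allrims(np.load('scene0.npy'),np.load('side0.npy'),.195)
E
```

```text
scene L [0.1938 0.1948 0.1958 0.196  0.1944]
scene A [0.2212 0.2222 0.2222 0.2226 0.2226]
scene B [0.221  0.2208 0.2208 0.221  0.2214]
scene A-L 0.0274 B-L 0.0262
side L [0.195  0.195  0.195  0.1948 0.1946]
side A [0.22   0.2204 0.2206 0.2206 0.2206]
side B [0.2196 0.22   0.22   0.2202 0.2198]
side A-L 0.0256 B-L 0.025
```

Request:
carry_out:
  plan:
    - [0,0.0288,0.0028,0,0,0,0]
    - [0,0.0288,0.0028,0,0,0,0]
    - [0,0.0288,0.0028,0,0,0,0]
    - [0,0.0288,0.0028,0,0,0,0]
    - [0,0.0288,0.0028,0,0,0,0]
    - [0,0.0288,0.0028,0,0,0,0]
    - [0,0,0,0,0,0,0]
    - [0,0,0,0,0,0,0]

```text
time_s: 3.98
position: [0.5806, -0.0097, 0.3298]
ee_rot: [-1.083, 1.568, 2.983]
force: [-0.8, 0.5, -0.9]
gripper_width: 1.0
```

Request:
carry_out:
  plan:
    - [0,0,0,0,0,0,0]
    - [0.02,0,0,0,0,0,0]
    - [0.02,0,0,0,0,0,0]
    - [0.02,0,0,0,0,0,0]
    - [0.02,0,0,0,0,0,0]
    - [0,0,0,0,0,0,0]
    - [0,0,0,0,0,0,0]
    - [0,0,0,0,0,0,0]

```text
time_s: 4.65
position: [0.5803, -0.0075, 0.253]
ee_rot: [2.102, 1.569, -0.112]
force: [0.8, -0.2, -0.1]
gripper_width: 0.999
```

```bash
python3 - <<'E'
from h import *
import pickle
eyes.snapshot('wrist'); s=ctrl.read_state(); w=eyes.snapshot('wrist'); c=cam('wrist',s)
np.save('w5.npy',w);pickle.dump(s,open('w5.pkl','wb'))
print(s['time_s'],np.round(s['position'],4),ang(s),np.round(s['force'],2),rot(s['ee_rot'])[:,0].round(4))
print(proj(c,(.5802,-.0076,.197)),proj(c,(.443,.0975,.223)))
save('w5.png',w)
E
```

```text
4.7 [ 0.5807 -0.0076  0.2534] -36.86054090889213 [-0.31 -0.83 -0.46] [ 2.9e-03 -4.0e-04 -1.0e+00]
[277.89773623 235.23235332] [-19.95511474 246.63398569]
```

View pics/w5.png

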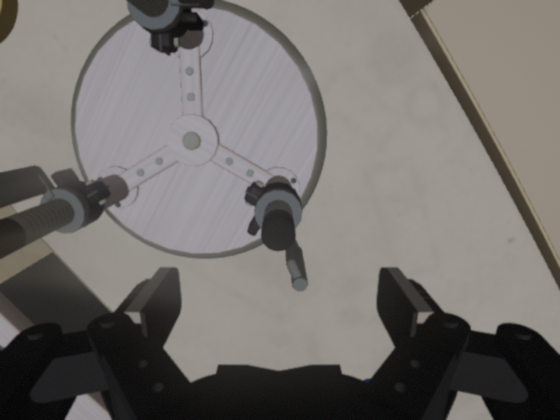

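Foot at about (279,231), 2 mm off the prediction, and the paddle is clockwise of the right finger as wanted. Next: descend and close on the leg.

Request:
carry_out:
  plan:
    - [0.017,0,-0.001,0,0,0,0]
    - [0.017,0,0,0,0,0,0]
    - [0.017,0,0,0,0,0,0]
    - [0.017,0,0,0,0,0,0]
    - [0.017,0,0,0,0,0,0]
    - [0.017,0,0,0,0,0,0]
    - [0,0,0,0,0,0,0]
    - [0,0,0,0,0,0,0]

```text
time_s: 5.42
position: [0.5805, -0.007, 0.1497]
ee_rot: [-1.166, 1.57, 2.903]
force: [0.0, -0.5, 0.5]
gripper_width: 1.005
```

Request:
carry_out:
  plan:
    - [0,0,0,0,0,0,100]
    - [0,0,0,0,0,0,150]
    - [0,0,0,0,0,0,200]
    - [0,0,0,0,0,0,255]
    - [0,0,0,0,0,0,255]
    - [0,0,0,0,0,0,255]
    - [0,0,0,0,0,0,255]
    - [0,0,0,0,0,0,255]
  newtons: 60

```text
time_s: 6.08
position: [0.5809, -0.0071, 0.15]
ee_rot: [2.068, 1.57, -0.146]
force: [-1.2, -0.1, 5.5]
gripper_width: 0.248
```

```bash
python3 - <<'E'
from h import *
s=ctrl.read_state(); print({k:np.round(v,4).tolist() for k,v in s.items()},ang(s))
E
```

```text
{'time_s': 6.0833, 'q': [-0.1479, 0.1863, 1.7237, 0.0, 1.2308, 0.4959], 'dq': [0.0026, 0.0018, -0.0006, 0.001, 0.0, -0.0001], 'tau': [-0.2011, -42.9031, -34.9504, -0.0372, -0.5727, -0.0072], 'position': [0.5809, -0.0071, 0.15], 'ee_rot': [2.0683, 1.57, -0.1463], 'force': [-1.2196, -0.1118, 5.4727], 'wrist_torque': [0.0914, 0.2906, 0.0045], 'gripper_width': 0.2475} -36.88864538120516
```

Request:
carry_out:
  plan:
    - [-0.004,0,0,0,0,0,255]
    - [-0.004,0,0,0,0,0,255]
    - [-0.004,0,0,0,0,0,255]
    - [-0.004,0,0,0,0,0,255]
    - [-0.004,0,0,0,0,0,255]
    - [-0.004,0,0,0,0,0,255]
    - [-0.002,0,0,0,0,0,255]
    - [0,0,0,0,0,0,255]

```text
time_s: 6.75
position: [0.5808, -0.0071, 0.1761]
ee_rot: [2.093, 1.57, -0.122]
force: [3.5, -0.5, -1.8]
gripper_width: 0.247
```

```bash
python3 - <<'E'
from h import *
eyes.snapshot('wrist')
s=ctrl.read_state();S=eyes.snapshot('scene');D=eyes.snapshot('side');W=eyes.snapshot('wrist');s2=ctrl.read_state()
for s in (s,s2):print(s['time_s'],np.round(s['position'],4),ang(s),np.round(s['force'],2),s['gripper_width'])
np.save('s1.npy',S);np.save('d1.npy',D);np.save('w6.npy',W)
allrims(S,D,.221)
a=S[155:240,205:325];b=D[145:230,212:332]
f=lambda i:cv2.resize(i,(400,283),interpolation=cv2.INTER_CUBIC)
save('c2.png',np.vstack([np.hstack([f(a),f(b)]),cv2.resize(W[130:410,100:460],(800,316+300))[:310]]))
E
```

```text
6.8 [ 0.5808 -0.0071  0.1757] -36.89046754086598 [ 3.83 -0.4  -1.62] 0.2457118623679994
6.95 [ 0.5807 -0.007   0.1753] -36.89114879883659 [ 4.72  0.31 -1.61] 0.245445720441836
scene L [0.2194 0.2206 0.2208 0.221  0.2198]
scene A [0.2214 0.222  0.2218 0.2226 0.2228]
scene B [0.221  0.2208 0.2208 0.221  0.2214]
scene A-L 0.0014 B-L 0.0004
side L [0.2174 0.218  0.2182 0.218  0.2178]
side A [0.2202 0.2204 0.2206 0.2206 0.2204]
side B [0.2206 0.2202 0.2198 0.2198 0.2196]
side A-L 0.0024 B-L 0.0018
```

View pics/c2.png

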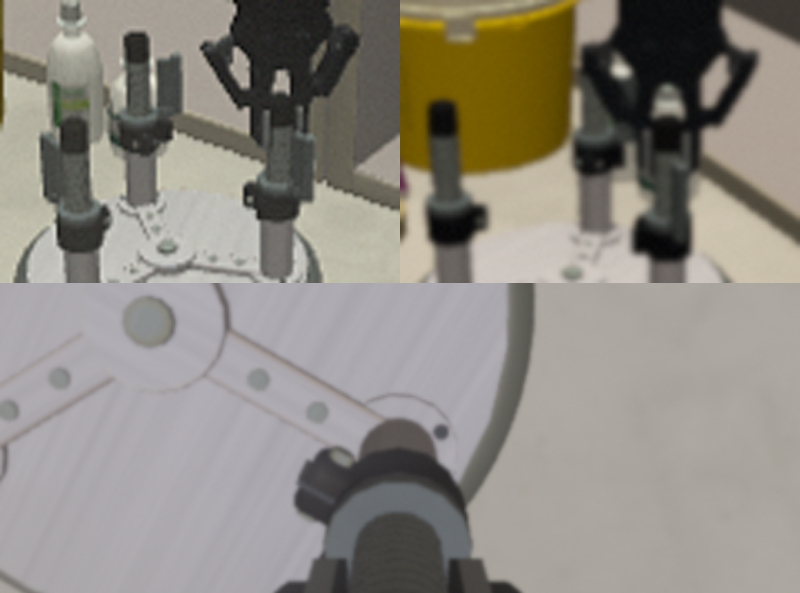

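Leg gripped cleanly and the collar is clear. Rim estimates leave 0.4 to 2.4 mm still to go, so I'll reconcile all the views in one small least-squares fit (legs equilateral, loose foot known at 0.197 at the start).

```bash
cat > ba.py <<'E'
from h import *
import pickle
from scipy.optimize import least_squares
def edge(c,im,a,z0):
    a=np.array(a);o=c[2][:2,3]; f=(a-o)/np.linalg.norm(a-o); g=im.astype(float).mean(2)
    zs=np.arange(z0-.012,z0+.02,.0002); res=[]
    for lat in (-.004,-.002,0,.002,.004):
        e=a+f*np.sqrt(.011**2-lat**2)+lat*np.array([-f[1],f[0]])
        uv=np.array([proj(c,(*e,z)) for z in zs]); v=map_coordinates(g,[uv[:,1],uv[:,0]],order=1,mode='nearest')
        d=np.percentile(v,5); b=v[-25:].mean(); res.append(zs[np.argmax(v>(d+b)/2)])
    z=np.median(res); e=a+f*.011
    p=proj(c,(*e,z)); q=proj(c,(*e,z+.005)); return p,(q-p)/np.linalg.norm(q-p),np.ptp(res)
ld=np.load
pk=lambda n:pickle.load(open(n,'rb'))
V=[('scene',cam('scene'),ld('scene0.npy'),'LAB',0),('side',cam('side'),ld('side0.npy'),'LAB',0),
 ('wrist',cam('wrist',pk('w1.pkl')),ld('w1.npy'),'LA',0),('wrist',cam('wrist',pk('w3.pkl')),ld('w3.npy'),'LAB',0),('wrist',cam('wrist',pk('w5.pkl')),ld('w5.npy'),'L',0),
 ('scene',cam('scene'),ld('s1.npy'),'L',1),('side',cam('side'),ld('d1.npy'),'L',1)]
obs=[]
for n,c,im,legs,k in V:
    for l in legs:
        p,d,sp=edge(c,im,AX[l],(.2225 if l!='L' else (.221 if k else .1965))); obs.append((n,c,l,k,p,d)); print(n,l,k,p.round(1),'spread',round(sp,4))
names=['scene','side','wrist']
def model(x):
    cx,cy,th,zs,zl=x[:5]; out=[]
    for n,c,l,k,p,d in obs:
        t=th+dict(L=0,B=1,A=-1)[l]*2*np.pi/3; a=np.array([cx+.1*np.cos(t),cy+.1*np.sin(t)])
        z=zs if l!='L' else (zl if k else .197)
        e=x[5+6*names.index(n):][:6]; M=c[2].copy(); D=np.eye(4); D[:3,:3]=R.from_rotvec(e[3:]*.003).as_matrix(); D[:3,3]=e[:3]*.0015
        M=M@D; f=a-M[:2,3]; f/=np.linalg.norm(f)
        out.append((proj((c[0],c[1],M),(*(a+f*.011),z))-p)@d/.5)
    return np.array(out)
x0=np.r_[.5424,.0848,np.radians(-67.8),.2225,.222,np.zeros(18)]
r=least_squares(lambda x:np.r_[model(x),x[5:]],x0,x_scale=np.r_[.01,.01,.01,.01,.01,np.ones(18)])
C=np.linalg.inv(r.jac.T@r.jac)
x=r.x;print('centre',x[:2],np.degrees(x[2]),'zset',x[3],'zloose now',x[4],'diff',x[3]-x[4],'sd',np.sqrt(np.diag(C))[3:5],np.sqrt(C[3,3]+C[4,4]-2*C[3,4]))
print('L',x[:2]+.1*np.array([np.cos(x[2]),np.sin(x[2])]))
print((model(x)*.5).round(2)); print(x[5:].round(1))
E
python3 ba.py
```

```text
scene L 0 [288.7 190.5] spread 0.0022
scene A 0 [226.9 189.7] spread 0.0012
scene B 0 [245.8 164.1] spread 0.0004
side L 0 [292.  188.1] spread 0.0002
side A 0 [224.2 174.8] spread 0.0006
side B 0 [269.6 157.6] spread 0.0006
wrist L 0 [282.  214.6] spread 0.0058
wrist A 0 [ 53.3 213. ] spread 0.0002
wrist L 0 [481.7 226.9] spread 0.0006
wrist A 0 [278.5 243.4] spread 0.0008
wrist B 0 [417.9  15.1] spread 0.0018
wrist L 0 [277.9 250.6] spread 0.0004
scene L 1 [288.9 182.3] spread 0.0016
side L 1 [292.  179.5] spread 0.0008
centre [0.54141672 0.08434905] -67.38573244697302 zset 0.22331574002985596 zloose now 0.22105088647929347 diff 0.0022648535505624956 sd [0.00075093 0.00126763] 0.0012269503594746858
L [ 0.57986924 -0.0079624 ]
[ 0.27 -0.16  0.17 -0.17  0.02  0.05 -0.22  0.14  0.28 -0.16 -0.1   0.15
 -0.24  0.21]
[ 0.  -0.  -0.   0.2  0.  -0.  -0.  -0.3 -0.   0.6 -0.   0.   0.   0.4
 -1.1 -0.2  0.2  0. ]
```

Request:
carry_out:
  plan:
    - [-0.0012,0,0,0,0,0,255]
    - [0,0,0,0,0,0,255]
    - [0,0,0,0,0,0,255]
    - [0,0,0,0,0,0,255]
    - [0,0,0,0,0,0,255]
    - [0,0,0,0,0,0,255]
    - [0,0,0,0,0,0,255]
    - [0,0,0,0,0,0,255]

```text
time_s: 7.62
position: [0.5808, -0.0071, 0.1765]
ee_rot: [2.21, 1.57, -0.004]
force: [5.8, 0.3, -2.0]
gripper_width: 0.243
```

```bash
python3 - <<'E'
from h import *
P=[]
for i in range(6):
    im=eyes.snapshot('scene' if i%2 else 'side'); s=ctrl.read_state(); P.append([*s['position'],*s['force'],*s['wrist_torque']])
    if i>3: np.save(('s1' if i%2 else 'd1')+'.npy',im)
print(np.round(P,4)); print(s['time_s'])
E
python3 ba.py | tail -5
```

```text
[[ 5.8070e-01 -7.1000e-03  1.7650e-01  5.0726e+00  1.6630e-01 -1.6968e+00
   3.3800e-02 -8.2110e-01  4.7200e-02]
 [ 5.8080e-01 -7.0000e-03  1.7650e-01  5.2043e+00 -2.0540e-01 -1.9174e+00
   4.5000e-02 -6.9680e-01 -6.8000e-03]
 [ 5.8070e-01 -7.1000e-03  1.7650e-01  5.2323e+00  6.8050e-01 -2.3204e+00
   3.4200e-02 -8.3210e-01 -2.3900e-02]
 [ 5.8080e-01 -7.0000e-03  1.7650e-01  5.1215e+00 -5.0220e-01 -2.3487e+00
   5.6000e-02 -7.7840e-01  5.8000e-03]
 [ 5.8080e-01 -7.1000e-03  1.7650e-01  4.9578e+00  7.9050e-01 -1.6247e+00
  -1.6000e-03 -7.9320e-01 -1.0300e-02]
 [ 5.8070e-01 -7.0000e-03  1.7650e-01  5.4452e+00 -6.0620e-01 -1.6321e+00
   7.2000e-02 -7.7640e-01  5.7100e-02]]
7.9167
L [ 0.57986453 -0.00794794]
[ 0.24 -0.18  0.14 -0.14  0.04  0.07 -0.22  0.14  0.28 -0.16 -0.1   0.15
 -0.16  0.14]
[ 0.  -0.1 -0.   0.2  0.  -0.1 -0.  -0.3 -0.   0.6 -0.   0.  -0.   0.4
 -1.1 -0.2  0.2  0. ]
```

```bash
python3 ba.py | grep -E "centre|side L|scene L"; python3 -c "
from h import *
allrims(np.load('s1.npy'),np.load('d1.npy'),.222)"
```

```text
scene L 0 [288.7 190.5] spread 0.0022
side L 0 [292.  188.1] spread 0.0002
scene L 1 [288.9 182.1] spread 0.0006
side L 1 [292.  179.1] spread 0.0008
centre [0.54141354 0.08436415] -67.38668419287589 zset 0.22331687898622302 zloose now 0.22199758118554022 diff 0.001319297800682795 sd [0.00075094 0.00126662] 0.0012261314272298872
scene L [0.2208 0.221  0.221  0.221  0.2204]
scene A [0.2212 0.2218 0.2222 0.2228 0.2224]
scene B [0.2208 0.2208 0.2208 0.221  0.2212]
scene A-L 0.0012 B-L -0.0002
side L [0.2186 0.2192 0.2194 0.2194 0.2188]
side A [0.22   0.2204 0.2206 0.2204 0.2204]
side B [0.2218 0.2214 0.2212 0.2208 0.2204]
side A-L 0.0012 B-L 0.002
```

Request:
carry_out:
  plan:
    - [-0.0006,0,0,0,0,0,255]
    - [0,0,0,4,0,0,255]
    - [0,0,0,4,0,0,255]
    - [0,0,0,4,0,0,255]
    - [0,0,0,4,0,0,255]
    - [0,0,0,4,0,0,255]
    - [0,0,0,4,0,0,255]
    - [0,0,0,4,0,0,255]

```text
time_s: 8.58
position: [0.5814, -0.0078, 0.1774]
ee_rot: [2.152, 1.568, -0.555]
force: [8.2, -2.4, -2.9]
gripper_width: 0.246
```

```bash
cat > st.py <<'E'
from h import *
s=ctrl.read_state();print(s['time_s'],np.round(s['position'],4),'ang',ang(s).round(2),'F',np.round(s['force'],2),'T',np.round(s['wrist_torque'],3),s['gripper_width'],'q',np.round(s['q'],3),'tau',np.round(s['tau'],3))
E
python3 st.py
```

```text
8.5833 [ 0.5814 -0.0078  0.1774] ang -65.1 F [ 8.21 -2.44 -2.87] T [-0.349 -1.174  0.071] 0.24556469813836337 q [-1.48e-01  1.59e-01  1.70e+00 -1.00e-03  1.28e+00  9.88e-01] tau [  1.559 -46.073 -34.743   0.433   2.526  -1.046]
```

Request:
carry_out:
  plan:
    - [0,0,0,4,0,0,255]
    - [0,0,0,4,0,0,255]
    - [0,0,0,4,0,0,255]
    - [0,0,0,4,0,0,255]
    - [0,0,0,4,0,0,255]
    - [0,0,0,0,0,0,255]
    - [0,0,0,0,0,0,255]
    - [0,0,0,0,0,0,255]

```text
time_s: 9.25
position: [0.5816, -0.0085, 0.1774]
ee_rot: [2.296, 1.567, -0.757]
force: [8.3, -4.9, -3.5]
gripper_width: 0.246
```

```bash
python3 st.py
```

```text
9.25 [ 0.5816 -0.0085  0.1774] ang -84.92 F [ 8.26 -4.87 -3.52] T [-0.537 -1.192  0.05 ] 0.24552198292904148 q [-0.149  0.16   1.7   -0.002  1.279  1.334] tau [  2.668 -46.288 -34.779   0.957   2.635   0.068]
```

```bash
cat > look.py <<'E'
import sys
from h import *
S=eyes.snapshot('scene');D=eyes.snapshot('side');W=eyes.snapshot('wrist')
np.save('s1.npy',S);np.save('d1.npy',D)
f=lambda i:cv2.resize(i,(400,300),interpolation=cv2.INTER_CUBIC)
save(sys.argv[1],np.vstack([np.hstack([f(S[165:225,255:335]),f(D[165:225,252:332])]),cv2.resize(W[200:420,80:480],(544,300))[:, :544].copy() if 0 else cv2.copyMakeBorder(cv2.resize(W[200:420,80:480],(544,300)),0,0,0,256,cv2.BORDER_CONSTANT)]))
allrims(S,D,.222)
E
python3 look.py c3.png
```

```text
scene L [0.21   0.2192 0.2206 0.2212 0.222 ]
scene A [0.2212 0.2222 0.2224 0.2226 0.2226]
scene B [0.2208 0.2208 0.2208 0.221  0.2212]
scene A-L 0.0018 B-L 0.0002
side L [0.2172 0.21   0.21   0.21   0.21  ]
side A [0.22   0.2204 0.2206 0.2206 0.2204]
side B [0.2196 0.2198 0.22   0.22   0.2198]
side A-L 0.0104 B-L 0.0098
```

View pics/c3.png

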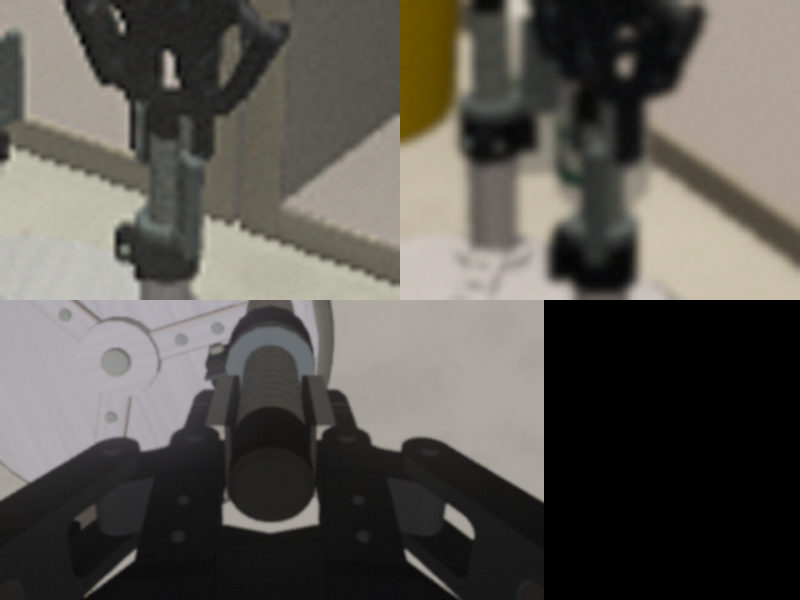

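The paddle now stands in front of the leg in the side view, so the finger is pushing it round as intended. I'll keep turning.

Request:
carry_out:
  plan:
    - [0,0,0,4,0,0,255]
    - [0,0,0,4,0,0,255]
    - [0,0,0,4,0,0,255]
    - [0,0,0,4,0,0,255]
    - [0,0,0,4,0,0,255]
    - [0,0,0,4,0,0,255]
    - [0,0,0,0,0,0,255]
    - [0,0,0,0,0,0,255]

```text
time_s: 10.07
position: [0.5816, -0.0095, 0.1775]
ee_rot: [2.456, 1.566, -1.016]
force: [7.8, -8.7, -3.0]
gripper_width: 0.243
```

```bash
python3 st.py
```

```text
10.0667 [ 0.5816 -0.0095  0.1775] ang -108.92 F [ 7.82 -8.69 -2.97] T [-1.164 -1.288  0.303] 0.24293539774994344 q [-0.15   0.16   1.7   -0.004  1.279  1.752] tau [  4.293 -46.259 -34.713   2.033   2.789   0.447]
```

Request:
carry_out:
  plan:
    - [0,0,0,2,0,0,255]
    - [0,0,0,2,0,0,255]
    - [0,0,0,2,0,0,255]
    - [0,0,0,2,0,0,255]
    - [0,0,0,0,0,0,255]
    - [0,0,0,0,0,0,255]
    - [0,0,0,0,0,0,255]
    - [0,0,0,0,0,0,255]

```text
time_s: 10.73
position: [0.5814, -0.0096, 0.1775]
ee_rot: [2.499, 1.566, -1.113]
force: [6.0, -7.9, -2.5]
gripper_width: 0.241
```

```bash
python3 st.py
```

```text
10.7333 [ 0.5814 -0.0096  0.1775] ang -116.91 F [ 6.04 -7.93 -2.45] T [-1.178 -1.092  0.241] 0.24114459102758823 q [-0.15   0.159  1.7   -0.004  1.28   1.892] tau [  4.815 -45.96  -34.79    2.212   2.505   0.251]
```

Request:
carry_out:
  plan:
    - [0,0,0,2,0,0,255]
    - [0,0,0,2,0,0,255]
    - [0,0,0,2,0,0,255]
    - [0,0,0,2,0,0,255]
    - [0,0,0,0,0,0,255]
    - [0,0,0,0,0,0,255]
    - [0,0,0,0,0,0,255]
    - [0,0,0,0,0,0,255]

```text
time_s: 11.4
position: [0.5814, -0.0101, 0.1775]
ee_rot: [2.525, 1.565, -1.226]
force: [6.5, -9.7, -3.4]
gripper_width: 0.247
```

```bash
python3 st.py; python3 look.py c4.png
```

```text
11.4 [ 0.5814 -0.0101  0.1775] ang -124.89 F [ 6.53 -9.74 -3.39] T [-1.572 -0.987  0.436] 0.24735504144545664 q [-0.15   0.159  1.7   -0.005  1.28   2.031] tau [  5.33  -45.927 -34.807   2.76    2.487   0.443]
scene L [0.21 0.21 0.21 0.21 0.21]
scene A [0.2214 0.222  0.222  0.2226 0.2226]
scene B [0.221  0.2208 0.221  0.2208 0.2212]
scene A-L 0.012 B-L 0.011
side L [0.21 0.21 0.21 0.21 0.21]
side A [0.2204 0.2204 0.2204 0.2204 0.2206]
side B [0.2196 0.2198 0.22   0.22   0.2198]
side A-L 0.0104 B-L 0.0098
```

View pics/c4.png

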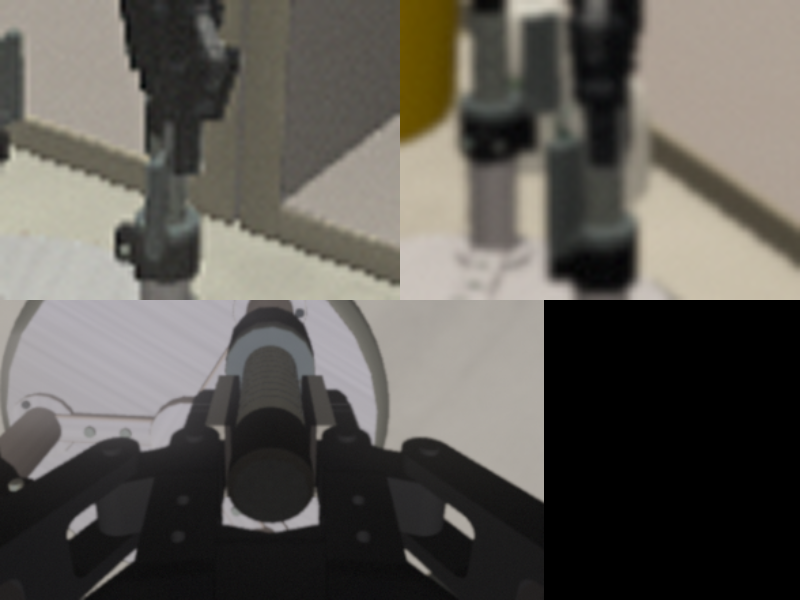

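The paddle is at about -158° now, nearly at the expected shut angle of about -164°. I'll take small steps until the torque rises at the stop.

Request:
carry_out:
  plan:
    - [0,0,0,2,0,0,255]
    - [0,0,0,2,0,0,255]
    - [0,0,0,0,0,0,255]
    - [0,0,0,0,0,0,255]
    - [0,0,0,0,0,0,255]
    - [0,0,0,0,0,0,255]
    - [0,0,0,0,0,0,255]
    - [0,0,0,0,0,0,255]

```text
time_s: 12.22
position: [0.5814, -0.0104, 0.1775]
ee_rot: [2.584, 1.565, -1.236]
force: [5.8, -10.4, -2.7]
gripper_width: 0.248
```

```bash
python3 st.py
```

```text
12.2167 [ 0.5814 -0.0104  0.1775] ang -128.87 F [  5.77 -10.36  -2.67] T [-1.822 -1.091  0.764] 0.24813429625881023 q [-0.15   0.159  1.7   -0.006  1.279  2.101] tau [  5.572 -45.931 -34.804   3.157   2.667   0.705]
```

Request:
carry_out:
  plan:
    - [0,0,0,2,0,0,255]
    - [0,0,0,2,0,0,255]
    - [0,0,0,0,0,0,255]
    - [0,0,0,0,0,0,255]
    - [0,0,0,0,0,0,255]
    - [0,0,0,0,0,0,255]
    - [0,0,0,0,0,0,255]
    - [0,0,0,0,0,0,255]

```text
time_s: 12.88
position: [0.5814, -0.0106, 0.1776]
ee_rot: [2.619, 1.564, -1.27]
force: [5.0, -11.8, -2.5]
gripper_width: 0.243
```

```bash
python3 st.py
```

```text
12.8833 [ 0.5814 -0.0106  0.1776] ang -132.83 F [  5.   -11.76  -2.51] T [-1.991 -1.152  1.076] 0.2427984056252273 q [-0.15   0.159  1.7   -0.006  1.279  2.17 ] tau [  5.547 -45.499 -34.976   3.65    2.392   1.001]
```

```bash
python3 - <<'E'
from h import *
old=np.load('d1.npy');olds=np.load('s1.npy');new=eyes.snapshot('side');ns=eyes.snapshot('scene')
for o,n,sl,nm in ((old,new,(slice(197,210),slice(276,302)),'side'),(olds,ns,(slice(198,208),slice(280,300)),'scene')):
    for i in (o,n): print(nm,i[sl].astype(float).mean(2).mean(0).round().astype(int))
np.save('d2.npy',new);np.save('s2.npy',ns)
E
```

```text
side [160 170 171 167 145  96  58  50  48  45  45  47  52  59  62  63  63  63
  63  71  92 119 136 147 156 164]
side [160 171 172 167 146  96  58  50  47  45  45  46  50  57  60  62  62  63
  65  72  93 121 137 147 156 164]
scene [135 135 132 115  81  70  73  69  70  80  73  73  90  92  90 101  97  97
  97  96]
scene [135 135 131 114  65  71  73  68  72  76  74  73  89  96  92  98  97  96
  97  96]
```

The paddle edge is identical before and after the last 8° of turn while the torque rose to 1.1 N m, so it's on its stop. I'll check its angle against the shut levers of the set legs.

```bash
python3 - <<'E'
from h import *
ctr=np.array([.5414,.0844]);th=dict(L=-67.39,B=52.6,A=172.6)
D=np.load('d2.npy').astype(float).mean(2);S=np.load('s2.npy').astype(float).mean(2)
# signed distance profile: paddle silhouette extents vs relative angle, at z .165-.19
def sil(c,l,rel,z):
    t=np.radians(th[l]);a=ctr+.1*np.array([np.cos(t),np.sin(t)]);p=np.radians(th[l]+rel)
    u=np.array([np.cos(p),np.sin(p)]);n=np.array([-u[1],u[0]])
    q=np.array([proj(c,(*(a+u*r+n*h),z)) for r in (.018,.041) for h in (-.0045,.0045)])
    return q[:,0].min(),q[:,0].max(),q[:,1].mean()
for nm,im in (('scene',S),('side',D)):
    c=cam(nm)
    for l in 'LAB':
        z=.175; lo,hi,row=sil(c,l,-92,z); row=int(round(row)); x=int(round((lo+hi)/2))
        print(nm,l,'row',row,'x0',x-14,im[row-2:row+3,x-14:x+15].mean(0).round().astype(int).tolist())
        for rel in (-82,-86,-90,-94,-98,-102): print('   ',rel,np.round(sil(c,l,rel,z),1))
E
```

```text
scene L row 204 x0 272 [181, 182, 181, 181, 180, 176, 176, 174, 157, 157, 158, 130, 61, 69, 70, 67, 75, 86, 82, 81, 101, 102, 95, 98, 98, 97, 97, 95, 95]
    -82 [285.9 289.7 203.8]
    -86 [284.8 289.2 203.8]
    -90 [283.8 288.8 203.7]
    -94 [282.8 288.3 203.6]
    -98 [281.9 287.8 203.5]
    -102 [281.  287.4 203.3]
scene A row 203 x0 207 [175, 174, 175, 175, 176, 175, 176, 176, 178, 183, 102, 69, 70, 69, 69, 73, 69, 82, 82, 82, 83, 83, 81, 74, 92, 184, 178, 176, 176]
    -82 [215.4 223.9 204.1]
    -86 [216.  224.3 203.8]
    -90 [216.7 224.7 203.6]
    -94 [217.5 225.1 203.3]
    -98 [218.3 225.5 203.1]
    -102 [219.1 226.  202.9]
scene B row 179 x0 242 [168, 69, 75, 82, 82, 82, 76, 92, 199, 189, 83, 66, 69, 68, 69, 69, 68, 98, 163, 159, 157, 158, 156, 158, 157, 158, 158, 157, 156]
    -82 [251.1 259.1 177.9]
    -86 [251.3 259.3 178.2]
    -90 [251.5 259.5 178.5]
    -94 [251.7 259.6 178.8]
    -98 [251.8 259.6 179.1]
    -102 [252.  259.6 179.4]
side L row 201 x0 270 [103, 103, 101, 99, 108, 135, 161, 172, 172, 168, 147, 96, 57, 50, 48, 45, 45, 47, 53, 60, 64, 66, 67, 66, 67, 73, 96, 125, 137]
    -82 [281.8 289.8 201.5]
    -86 [280.9 289.3 201.3]
    -90 [280.  288.8 201.1]
    -94 [279.2 288.3 200.9]
    -98 [278.5 287.9 200.6]
    -102 [277.8 287.4 200.3]
side A row 189 x0 209 [62, 62, 63, 64, 65, 66, 67, 68, 68, 68, 66, 62, 58, 61, 64, 67, 67, 66, 64, 62, 64, 69, 71, 71, 71, 71, 70, 70, 70]
    -82 [218.  224.3 189.1]
    -86 [219.  224.8 189. ]
    -90 [220.  225.3 188.8]
    -94 [221.1 225.8 188.7]
    -98 [222.1 226.3 188.7]
    -102 [223.2 226.8 188.6]
side B row 175 x0 265 [159, 115, 76, 66, 67, 68, 68, 73, 99, 130, 128, 92, 60, 52, 49, 47, 44, 34, 20, 16, 18, 24, 26, 25, 21, 15, 13, 12, 12]
    -82 [275.6 283.8 174.1]
    -86 [275.5 283.8 174.3]
    -90 [275.3 283.8 174.6]
    -94 [275.1 283.7 174.9]
    -98 [274.9 283.5 175.1]
    -102 [274.6 283.3 175.4]
```

Request:
carry_out:
  plan:
    - [0,0,0,-2,0,0,255]
    - [0,0,0,-2,0,0,255]
    - [0,0,0,0,0,0,255]
    - [0,0,0,0,0,0,255]
    - [0,0,0,0,0,0,255]
    - [0,0,0,0,0,0,255]
    - [0,0,0,0,0,0,255]
    - [0,0,0,0,0,0,255]

```text
time_s: 13.65
position: [0.5814, -0.0104, 0.1775]
ee_rot: [2.577, 1.565, -1.243]
force: [6.4, -9.8, -2.5]
gripper_width: 0.249
```

```bash
python3 st.py
```

```text
13.65 [ 0.5814 -0.0104  0.1775] ang -128.87 F [ 6.37 -9.76 -2.49] T [-1.788 -1.177  0.504] 0.2489401730041293 q [-0.15   0.159  1.7   -0.006  1.279  2.101] tau [  5.554 -45.831 -34.794   3.16    2.607   0.58 ]
```

Lever: the L paddle is at -87 to -91° relative to its leg, the same as the shut set lever (A, -91°), so it's fully shut. Now to check foot height in the hand for slip, with the wrist view of the foot disc.

```bash
python3 - <<'E'
from h import *
W=eyes.snapshot('wrist');np.save('w7.npy',W);W6=np.load('w6.npy')
s=ctrl.read_state();c=cam('wrist',s);T=T_tool(s)
t=lambda *v:(T@np.array([*v,1]))[:3]
for xx in (-.044,-.046,-.048): print(xx,'rows near/centre/far',[proj(c,t(xx,0,d))[1].round(1) for d in (.011,0,-.011)],[proj(c,t(xx,d,0))[0].round(1) for d in(-.011,.011)])
for im in (W6,W): print(im[360:400:1,279].astype(int).mean(1).round().tolist())
f=lambda i:cv2.resize(i[240:400,200:360],(400,400),interpolation=cv2.INTER_CUBIC)
save('c5.png',cv2.convertScaleAbs(np.hstack([f(W6),f(W)]),alpha=2))
E
```

```text
-0.044 rows near/centre/far [np.float64(357.0), np.float64(330.4), np.float64(302.1)] [np.float64(249.0), np.float64(313.3)]
-0.046 rows near/centre/far [np.float64(360.9), np.float64(334.0), np.float64(305.3)] [np.float64(248.5), np.float64(313.9)]
-0.048 rows near/centre/far [np.float64(365.0), np.float64(337.7), np.float64(308.7)] [np.float64(248.0), np.float64(314.5)]
[31.0, 32.0, 59.0, 108.0, 143.0, 156.0, 158.0, 158.0, 158.0, 149.0, 109.0, 53.0, 24.0, 19.0, 17.0, 16.0, 18.0, 18.0, 16.0, 17.0, 19.0, 18.0, 16.0, 18.0, 21.0, 18.0, 17.0, 18.0, 20.0, 16.0, 16.0, 16.0, 18.0, 19.0, 18.0, 18.0, 17.0, 15.0, 18.0, 15.0]
[33.0, 30.0, 42.0, 87.0, 139.0, 164.0, 167.0, 155.0, 121.0, 86.0, 55.0, 31.0, 22.0, 20.0, 18.0, 19.0, 17.0, 20.0, 19.0, 19.0, 21.0, 21.0, 19.0, 22.0, 20.0, 20.0, 19.0, 20.0, 19.0, 18.0, 18.0, 21.0, 20.0, 16.0, 18.0, 18.0, 21.0, 19.0, 18.0, 20.0]
```

View pics/c5.png

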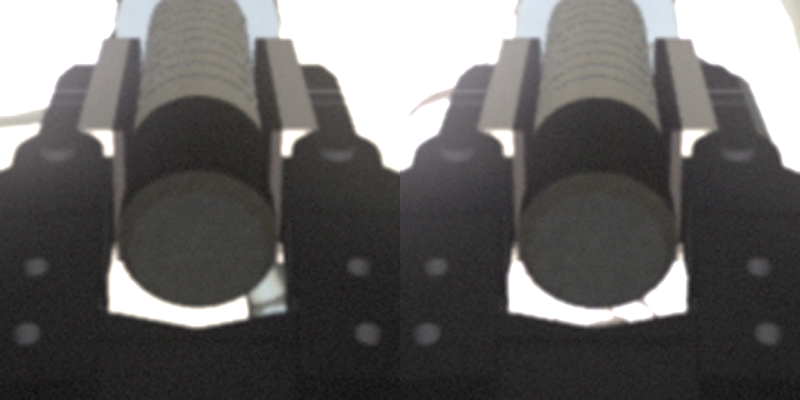

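```bash
python3 st.py; python3 -c "
from h import *
print(ticket.sign_off())"; python3 st.py
```

```text
13.7 [ 0.5814 -0.0103  0.1775] ang -128.87 F [  6.83 -10.36  -3.04] T [-1.819 -1.19   0.594] 0.24963658607832948 q [-0.15   0.159  1.7   -0.006  1.279  2.101] tau [  5.681 -45.718 -34.87    3.23    2.586   0.604]
the job is handed in; nothing more can be done
None
the job is handed in; nothing more can be done
```

I gripped the loose leg, drew it up about 27.5 mm to the height of the set legs, turned the hand clockwise until the cam lever shut, and handed in still gripping. It took 13.7 s of the 38 s allowed. The one doubt is the leg's exact height, which could be out by about 1 mm.

- **Lever:** The paddle stayed put through the last 8° of turn while the torque rose to about 1.1 N m, so it is on its stop. I then eased off to about 0.5 N m. Its angle to the leg measures -87° to -91°, against about -91° for a set lever.
- **Grip:** The wrist view showed no slip in the hand after the lift (0.15 mm or less). The hand carried about 12 N sideways at the end.
- **Height:** The checks do not fully agree. From the arm's readings the loose foot is at about 224.5 mm, against 223.3 ± 0.8 mm fitted for the set feet, so about 1 mm high. Comparing the camera images after the lift put it level to about 0.3 mm low. By the end the gripper hid the loose foot from both fixed cameras, so I could not check the final height there. I left it because moving it would mean forcing the shut clamp.
- **Other things:** I did not touch the set legs or the items on the counter, and the set feet measured the same before and after.

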